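# Set the bell timer for the parts soak

## Task

Start the parts soak on the bell timer with the orange knob: turn its knob clockwise until the pointer is past the red top mark, then turn it back until the pointer stands at the yellow set mark, and let go. Leave the other timer, the one with the blue knob, as it is.

Things in the scene. Friction and masses are not known exactly. Their poses are not given: they have to be found in the camera images.
- soak_timer: Bell timer to set: white case 34 mm high, fixed on the steel tier, orange bar knob. Origin on the knob's axis at the work surface, z up. Case spans x -74 to +56, y +-56 mm; bell at x -58, top 46 mm up. Marks on the face (36 mm up): black zero 30 deg left (+y) of its +x axis, yellow set mark along +x, red top mark 30 deg to the right, grey ticks every 10 deg between.
- soak_grip (a point): Middle of the orange knob's bar, on its axis, 66 mm above the work surface: a good height to grip. The bar is 52 mm long, 16 mm thick, stands from 41 to 76 mm above the work surface, with nothing beside it, on a 50 mm disc; the point's x axis lies along the bar towards its pointer end (white line on top, small nose at the foot).
- soak_dial (a joint): Angle of the orange knob, rad: 0 with the pointer at the black zero mark (a stop), growing as the knob turns clockwise seen from above: 0.524 at the yellow set mark, 1.047 at the red top mark, end stop at 1.40. It starts near zero. It stays where it is left (friction about 0.05 N m, no spring).
- spare_pointer (a point): Pointer tip, 34 mm from the axis and 42 mm above the work surface, of the other timer, alike in all but its blue knob. To be left alone.
Not all that is in view belongs to the job. Leave any brown or green look-alike of the soak_timer alone.

How it is judged:
By the outcome, as a careful person would: the job done as asked, in the order asked, and still so for the second after the job is handed in, with the robot touching nothing.
It also fails if it takes over 32 s, if anything falls off the work surface, if the arm or the gripper's body presses on something with over 40 N, if the wrist force passes 120 N, or if a joint passes its speed limit or range.

## Robot

A 6-joint arm with a two-finger parallel gripper is mounted at the origin on the work surface. World frame = base frame: x ahead of the robot, y to its left, z up, the work surface at z = 0. Lengths are in mm, angles in rad, forces in N, time in s.
With the tool pointing down it reaches from about 350 to 975 mm from the base axis. Payload 7.1 kg.
Tool frame: the origin (TCP) lies at the very end of the fingers, on their centre line; the grasp point (between the pads) lies 19 mm behind it; x points along the fingers, z is the direction in which the jaws open and shut, and the axes are right-handed (so a half turn about x gives the same grasp; the last joint's range is limited). The gripper opens to 88 mm and grips with 3 to 60 N. Pads are 20 mm wide; open, the fingers measure 115 mm over their backs; the gripper's body (75 mm by 178 mm) begins 61 mm behind the grasp point.
Start: joints at [-1.174, 0.423, 1.63, -0, 1.089, -0.019], TCP at [252.466, -571.722, 222.675] pointing down, gripper open.
Joint ranges: [-3, 3], [-0.9, 2.11], [0.09, 2.58], [-1.31, 4.45], [0.11, 2.69], [-2.54, 2.54]. Speed limits (rad/s): [2.39, 2.39, 3.01, 3.14, 3.14, 3.14].

## Interface

Orientations are given as a rotation vector (axis times angle).
In Python, from workcell import * gives the robot as it stands.
- The arm moves only by the shell command python3 -m crank 'ROWS'. ROWS is JSON, a list of rows, each a list of 3 entries, a list of its own where there are three numbers: the shift along the tool's x, y, z in cm, then the turn, a rotation vector about the tool's x, y, z in degrees, then the finger opening in cm, from 0 to 8.78. In form: [[[dx, dy, dz], [rx, ry, rz], claw], ...]. A call has 1 to 5 rows; each row shifts and turns the commanded pose from where the row before left it, along the tool's axes as they then stand; what a row does not reach is not made up. A row lasts 1/8 s, in which the tool goes at most 62.5 mm and 10.7 degrees, less where a joint would pass 70% of its speed; a pose out of reach is approached as far as the arm can. A call with a gripper value outside its range is refused whole. The fingers move at their own pace and stop on an object; the grip force is fixed at half the most. Time passes only in rows, so rows that do not move let the fingers close. It gives the time, the measured TCP pose, the force and the opening at its end, in the units of the state.
- get_obs(): the state, without advancing time (a new reading comes with each control period).
- get_image(name): name is "scene" or "top" or "wrist"; returns a dict with "pixels" (400x640x3 uint8, red, green, blue), "mtx" (3x3 intrinsics, pixels), "view" (4x4, takes a point from world to camera coordinates). Camera axes: x right, y down, z forward; pixel columns grow to the right and rows downward; lengths in mm; the calibration is good to about 2 mm. A picture is of the moment at which its call begins. There is no depth.
- close_job(): hands the job in, once; it reports no verdict.
The state is a dict: "t": time; "qpos": joint angles; "qvel": joint speeds; "joint_torque": joint torques, N m; "ee_pos": TCP position; "orientation": TCP orientation; "ft_force": force on the tool from outside, world axes, zero at the start; "moment": the same for the moment, N m; "width": finger opening in mm.
Only numpy, scipy, OpenCV 4.12 (cv2) and the standard library are available. Lean on these libraries where they do the work, as an engineer would, in place of code of your own. Each camera call takes 0.05 s, during which the arm holds its last target.

## Working session

There is one attempt and no reset: what is moved stays moved. The work goes in short steps, Python scripts to look and compute and a shell command to move; the robot and the scene stay as the last step left them, time stands still between calls to the robot, and variables do not carry over. Pictures are saved under pics/ and viewed, and the job is handed in when it is done.

```bash
mkdir -p pics; python3 - <<'E'
from workcell import *
import cv2
for n in ["top","scene"]:
    d=get_image(n); cv2.imwrite(f"pics/{n}0.png",d["pixels"][:,:,::-1]); print(n,d["mtx"],d["view"])
o=get_obs(); print({k:o[k] for k in ("t","ee_pos","orientation","width","ft_force")})
E
```

```text
top [[373.80439382   0.         312.07331023]
 [  0.         373.80439382 200.79423854]
 [  0.           0.           1.        ]] [[ 9.94794283e-02 -9.95034472e-01  3.20032393e-03 -1.07549618e+02]
 [-9.73331516e-01 -9.79768055e-02 -2.07427830e-01  4.55265356e+02]
 [ 2.06711399e-01  1.75198258e-02 -9.78245089e-01  7.61902023e+02]
 [ 0.00000000e+00  0.00000000e+00  0.00000000e+00  1.00000000e+00]]
scene [[369.63716623   0.         322.57970505]
 [  0.         369.63716623 198.00341026]
 [  0.           0.           1.        ]] [[ 2.80636916e-01  9.59789219e-01 -6.89751657e-03 -6.78645274e+01]
 [ 8.03451865e-01 -2.38843994e-01 -5.45361025e-01 -3.21410179e+02]
 [-5.25079063e-01  1.47506614e-01 -8.38172880e-01  1.05873581e+03]
 [ 0.00000000e+00  0.00000000e+00  0.00000000e+00  1.00000000e+00]]
{'t': 0.1, 'ee_pos': array([ 252.28768789, -571.25654191,  221.98295259]), 'orientation': array([ 0.89853009,  1.37883582, -0.89719867]), 'width': 87.37401955643959, 'ft_force': array([-0.02617825,  0.30828032, -0.44324001])}
```

View pics/top0.png

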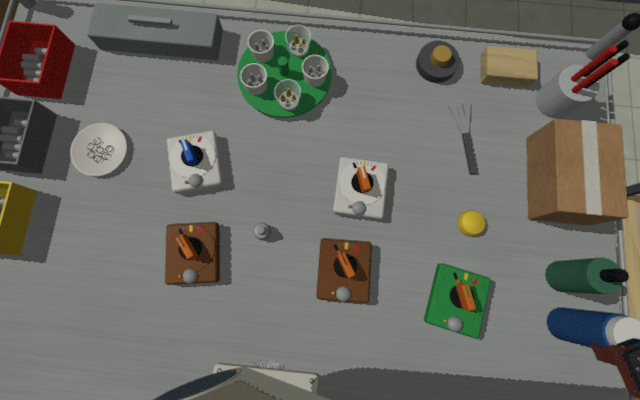

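View pics/scene0.png

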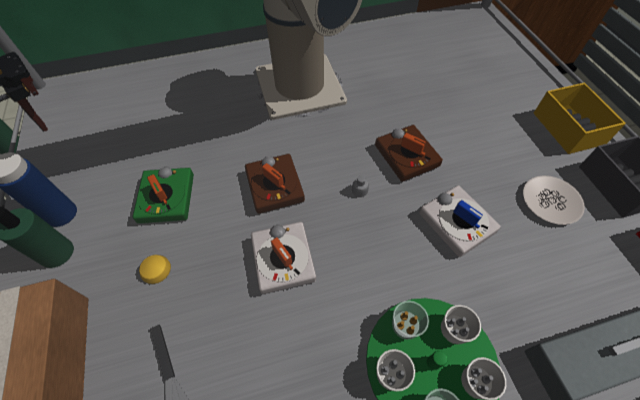

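The target is the white case with the orange knob, at about (362,188) in top and (283,255) in scene. The blue-knob white timer is at (193,160) in top. I'll zoom in on the target.

```bash
python3 - <<'E'
import cv2,numpy as np
a=cv2.imread("pics/top0.png")[145:230,320:405]; b=cv2.imread("pics/scene0.png")[215:300,240:325]
cv2.imwrite("pics/z0.png",np.hstack([cv2.resize(x,(400,400),interpolation=cv2.INTER_CUBIC) for x in(a,b)]))
E
```

```text
(no output)
```

View pics/z0.png

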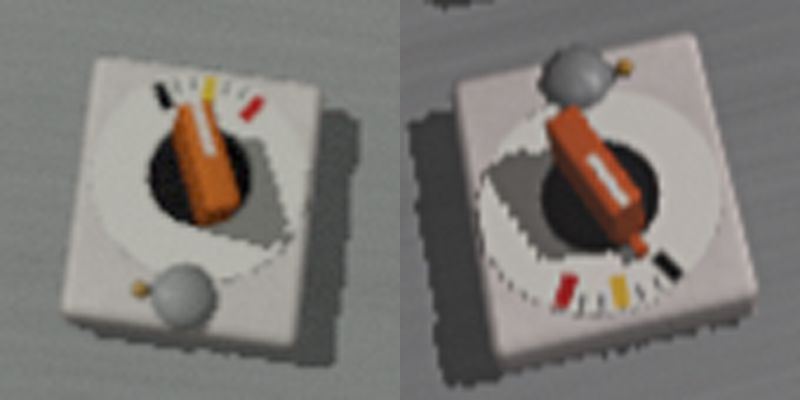

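```bash
cat > h.py <<'E'
import numpy as np
def ray(d,p,z):
    K,V=d["mtx"],d["view"]; R,t=V[:3,:3],V[:3,3]
    c=-R.T@t; v=R.T@np.linalg.inv(K)@np.array([p[0],p[1],1.]); return c+v*(z-c[2])/v[2]
def proj(d,X):
    q=d["mtx"]@(d["view"]@np.r_[X,1])[:3]; return q[:2]/q[2]
def ang(v): return np.degrees(np.arctan2(v[1],v[0]))
E
python3 - <<'E'
from workcell import *
from h import *
import cv2
for n,(x0,y0,x1,y1) in {"top":(330,150,400,220),"scene":(245,220,320,295)}.items():
    d=get_image(n); im=d["pixels"]; 
    hsv=cv2.cvtColor(im,cv2.COLOR_RGB2HSV).astype(int); H,S,V=hsv[...,0],hsv[...,1],hsv[...,2]
    roi=np.zeros(H.shape,bool); roi[y0:y1,x0:x1]=1
    ms={"red":((H<5)|(H>172))&(S>150),"yel":(H>19)&(H<32)&(S>150),"org":(H>=3)&(H<18)&(S>130),"blk":V<60}
    P={}
    for k,m in ms.items():
        N,L,st,c=cv2.connectedComponentsWithStats((m&roi).astype(np.uint8))
        for i in range(1,N):
            if st[i,4]>4: print(n,k,st[i],c[i].round(1)); 
            if k in P or st[i,4]<=4: continue
    # hand-picked from zoom
    s=85/400
    z={"top":dict(B=(162,96),Y=(209,88),R=(253,108)),"scene":dict(B=(667,265),Y=(620,291),R=(566,291))}[n]
    off={"top":(320,145),"scene":(240-400*s,215)}[n]
    W={k:ray(d,np.array(p)*s+off,36) for k,p in z.items()}
    r=np.linalg.norm(W["B"][:2]-W["R"][:2]); m=(W["B"]+W["R"])[:2]/2
    bd=W["B"]-W["R"]; dr=np.array([bd[1],-bd[0]]); dr/=np.linalg.norm(dr)
    print(n,{k:v.round(1) for k,v in W.items()},"r",r,"axis",m-dr*r*.866,W["Y"][:2]-dr*r,"yaw",ang(dr))
    # white line ends at z76
    l={"top":((196,112),(209,153)),"scene":((590,155),(622,203))}[n]
    w=[ray(d,np.array(p)*s+off,76) for p in l]; print("line",w, ang(w[1]-w[0]))
    c=[(97,60),(321,88)] if n=="top" else [(455,85),(692,35)]
    w=[ray(d,np.array(p)*s+off,34) for p in c]; print("edge",w,ang(w[1]-w[0])) 
E
```

```text
top red [372 166   3   4   7] [373.  167.7]
top yel [363 162   2   5   6] [363.8 164.2]
top org [356 167  16  26 230] [363.2 180.9]
top blk [353 163   3   5   8] [354.2 164.9]
top blk [352 174  10  19 101] [355.7 183.5]
top blk [368 174   5  15  41] [370.4 180. ]
top {'B': array([ 556.6, -147.9,   36. ]), 'Y': array([ 562.8, -169.9,   36. ]), 'R': array([ 555. , -191.5,   36. ])} r 43.633839078372056 axis [ 518.02832444 -168.29939682] [ 519.21164253 -168.32045162] yaw -2.089115140137802
line [array([ 537.65321952, -160.17285748,   76.        ]), array([ 519.06660263, -167.38380006,   76.        ])] -158.79552800088362
edge [array([ 572.08499003, -115.60845638,   34.        ]), array([ 568.87126689, -223.52913073,   34.        ])] -91.7056822087141
scene red [273 274   4   6  15] [274.7 276.5]
scene yel [285 274   3   6  15] [286.2 276.2]
scene org [271 238  21  31 265] [281.7 252.4]
scene blk [245 239   7   8  27] [248.5 241.9]
scene blk [284 245  11  18  63] [290.5 252.4]
scene blk [245 248  10  26  95] [248.9 258.9]
scene blk [270 249  17  20 163] [276.2 260.2]
scene blk [294 269   5   5  12] [296.2 271.2]
scene blk [247 275   8  15  27] [249.4 283.6]
scene blk [255 276   4  15  20] [256.4 282.8]
scene blk [256 292   5   3   7] [258.4 293.4]
scene {'B': array([ 557.9, -144.2,   36. ]), 'Y': array([ 563.4, -165.3,   36. ]), 'R': array([ 557.1, -186.4,   36. ])} r 42.21417653142187 axis [ 520.98285751 -164.61435124] [ 521.16100433 -164.50018047] yaw -1.0844829343036237
line [array([ 520.2229893 , -163.85710281,   76.        ]), array([ 544.10943461, -156.32750415,   76.        ])] 17.496141199735423
edge [array([ 449.83339662, -212.96734308,   34.        ]), array([ 455.11042349, -106.99472672,   34.        ])] 87.14924628076386
```

```bash
cat > st.py <<'E'
from workcell import *
from h import *
from scipy.spatial.transform import Rotation as Ro
import sys
o=get_obs(); R=Ro.from_rotvec(o["orientation"]); M=R.as_matrix()
print("t",round(o["t"],2),"pos",o["ee_pos"].round(1),"q",o["qpos"].round(2),"w",round(o["width"],1),"F",o["ft_force"].round(1),"Mz",o["moment"].round(2))
print("xt",M[:,0].round(3),"yt yaw",ang(M[:,1]),"zt yaw",ang(M[:,2]))
tgt=np.array(eval(sys.argv[1])); bar=float(sys.argv[2])
for zy in (bar+90,bar-90):
    a=np.radians(zy); z=np.array([np.cos(a),np.sin(a),0]); x=np.array([0,0,-1.]); T=np.c_[x,np.cross(z,x),z]
    print("zyaw",zy,"turn deg",np.degrees((R.inv()*Ro.from_matrix(T)).as_rotvec()).round(2))
print("shift cm", (M.T@(tgt-o["ee_pos"])/10).round(2))
E
python3 st.py "[520,-167,150]" 19
```

```text
t 0.2 pos [ 252.3 -571.4  222.2] q [-1.17  0.42  1.63 -0.    1.09 -0.02] w 88.0 F [0.2 0.4 0.6] Mz [-0.02  0.06  0.01]
xt [-0.     0.001 -1.   ] yt yaw 23.82323486373446 zt yaw -66.17676436749167
zyaw 109.0 turn deg [-1.7518e+02 -0.0000e+00 -8.0000e-02]
zyaw -71.0 turn deg [ 4.82 -0.05  0.  ]
shift cm [  7.24  40.82 -26.18]
```

```bash
python3 - <<'E'
from workcell import *
from h import *
import cv2
t=get_image("top"); s=get_image("scene")
for p in [(555,325),(555,275),(640,330),(615,275)]: print(p,ray(t,p,0)[:2].round(),ray(t,p,200)[:2].round())
for p in [(70,215),(65,260),(5,165),(5,195)]: print("s",p,ray(s,p,0)[:2].round(),ray(s,p,200)[:2].round())
for f in np.linspace(0,1,6):
    X=np.array([252,-571,190])*(1-f)+np.array([520,-167,190])*f; print(X.round(),proj(t,X).round(),proj(s,X).round())
w=get_image("wrist"); cv2.imwrite("pics/w0.png",w["pixels"][:,:,::-1])
E
```

```text
(555, 325) [ 254. -608.] [ 264. -481.]
(555, 275) [ 361. -611.] [ 345. -484.]
(640, 330) [ 262. -789.] [ 270. -619.]
(615, 275) [ 374. -744.] [ 356. -585.]
s (70, 215) [ 270. -598.] [ 428. -477.]
s (65, 260) [ 382. -600.] [ 509. -478.]
s (5, 165) [  72. -763.] [ 286. -596.]
s (5, 195) [ 169. -748.] [ 356. -585.]
[ 252. -571.  190.] [606. 338.] [ 27. 151.]
[ 306. -490.  190.] [556. 299.] [ 71. 163.]
[ 359. -409.  190.] [507. 263.] [117. 176.]
[ 413. -329.  190.] [461. 227.] [166. 189.]
[ 466. -248.  190.] [416. 193.] [217. 203.]
[ 520. -167.  190.] [373. 160.] [271. 218.]
```

View pics/w0.png

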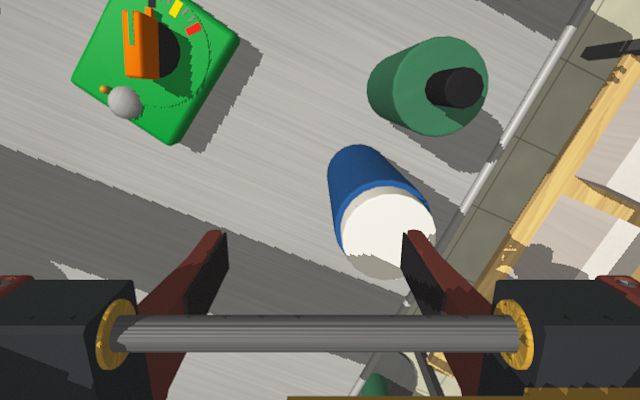

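The wrist view shows the blue and green bottles standing just behind the gripper, at about (385,215) and (430,90). I'll retreat along -z first, then travel high.

```bash
python3 -m crank '[[[-1,0,-4],[0,0,0],8.78],[[-1,2,-5],[0,0,0],8.78],[[0,4,-4],[0,0,0],8.78],[[0,5,-3],[0,0,0],8.78],[[0,5,-2],[0,0,0],8.78]]'
python3 -m crank '[[[0,5,-2],[0,0,0],8.78],[[0,5,-2],[0,0,0],8.78],[[0,5,-2],[0,0,0],8.78],[[0,5,-1],[0,0,0],8.78],[[0,4,-1],[4.8,0,0],8.78]]'
python3 st.py "[520,-167,150]" 19
```

```text
t: 0.98
ee_pos: [326.5, -340.8, 243.0]
orientation: [0.898, 1.377, -0.898]
ft_force: [0.3, 0.4, -0.4]
width: 87.7
t: 1.6
ee_pos: [514.9, -170.8, 242.9]
orientation: [0.962, 1.347, -0.962]
ft_force: [-0.3, -0.4, 0.4]
width: 88.0
t 1.6 pos [ 514.9 -170.8  242.9] q [-0.34  0.28  1.8   0.    1.07  0.9 ] w 88.0 F [-0.3 -0.4  0.4] Mz [-0.04  0.04 -0.01]
xt [ 0.001 -0.    -1.   ] yt yaw 18.977236867767225 zt yaw -71.02277583523464
zyaw 109.0 turn deg [ 1.7998e+02 -5.0000e-02 -4.0000e-02]
zyaw -71.0 turn deg [-0.02  0.02 -0.03]
shift cm [ 9.29  0.6  -0.2 ]
```

```bash
python3 - <<'E'
from workcell import *
import cv2
w=get_image("wrist"); cv2.imwrite("pics/w1.png",w["pixels"][:,:,::-1])
E
```

```text
(no output)
```

View pics/w1.png

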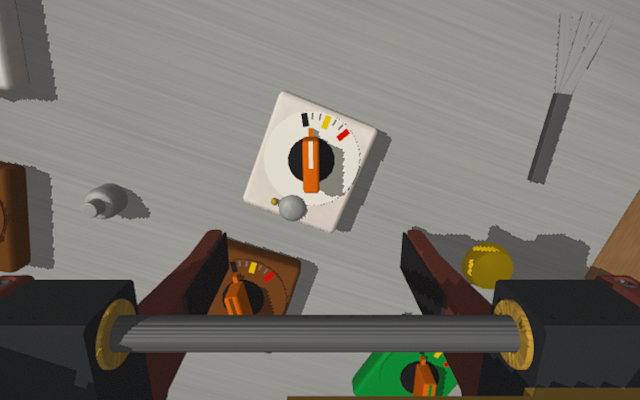

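```bash
python3 - <<'E'
from workcell import *
from h import *
import cv2
d=get_image("wrist"); im=d["pixels"]; hsv=cv2.cvtColor(im,cv2.COLOR_RGB2HSV).astype(int); H,S,V=hsv[...,0],hsv[...,1],hsv[...,2]
roi=np.zeros(H.shape,bool); roi[95:200,265:360]=1
C={}
for k,m in {"R":((H<5)|(H>172))&(S>150)&(V>80),"Y":(H>19)&(H<32)&(S>150),"B":(V<70),"O":(H>=4)&(H<18)&(S>150)}.items():
    N,L,st,c=cv2.connectedComponentsWithStats((m&roi).astype(np.uint8))
    for i in range(1,N):
        if st[i,4]>15: print(k,st[i],c[i].round(1))
        if k in "RYB" and st[i,4]>15 and c[i][1]<142 and k not in C: C[k]=c[i]
W={k:ray(d,p,36) for k,p in C.items()}
r=np.linalg.norm((W["B"]-W["R"])[:2]); m=(W["B"]+W["R"])[:2]/2; b=W["B"]-W["R"]; dr=np.array([b[1],-b[0]])/r
print({k:v.round(1) for k,v in W.items()},"r",r,"axis",m-dr*r*.866,W["Y"][:2]-dr*r,"yaw",ang(dr))
for p in [((303,138),(304,192)),((319,138),(318,192)),((310,142),(311,167))]:
    w=[ray(d,q,76) for q in p]; print([x.round(1) for x in w],ang(w[0]-w[1]))
c=[ray(d,q,76) for q in [(303,138),(304,192),(319,138),(318,192)]]; print("bar mid",np.mean(c,0))
cv2.imwrite("pics/w1z.png",cv2.resize(im[95:245,235:385,::-1],(600,600),interpolation=cv2.INTER_CUBIC))
E
```

```text
R [337 133  13  12  69] [343.1 138.5]
Y [322 120   9  13  70] [326.3 126. ]
B [302 118   7  13  59] [305.2 123.6]
B [289 143  15  41 405] [296.9 163.4]
B [319 142  16  43 472] [325.7 163.4]
O [303 133  18  64 815] [311.2 168.2]
{'R': array([ 554.8, -189.4,   36. ]), 'Y': array([ 561.3, -168.5,   36. ]), 'B': array([ 556.5, -146.8,   36. ])} r 42.61540054548921 axis [ 518.80581768 -166.67357144] [ 518.75414949 -166.78320751] yaw -2.2768023004648947
[array([ 547. , -148.9,   76. ]), array([ 497.3, -166.4,   76. ])] 19.421458834392986
[array([ 551.9, -163.1,   76. ]), array([ 501.8, -179.4,   76. ])] 18.02666194579485
[array([ 545.6, -156.3,   76. ]), array([ 523.2, -164.9,   76. ])] 20.97038213728539
bar mid [ 524.50719168 -164.46025465   76.        ]
```

View pics/w1z.png

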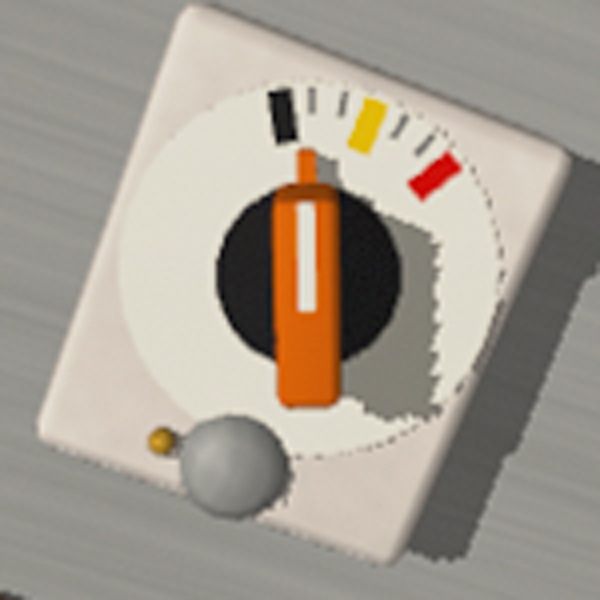

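```bash
python3 -m crank '[[[5,0.57,-0.24],[0,0,0],8.78],[[5,0,0],[0,0,0],8.78],[[4,0,0],[0,0,0],8.78],[[2.5,0,0],[0,0,0],8.78],[[0,0,0],[0,0,0],8.78]]'
python3 st.py "[519.5,-166.7,47]" 19.5
```

```text
t: 2.33
ee_pos: [516.0, -168.2, 76.1]
orientation: [0.961, 1.353, -0.963]
ft_force: [-1.0, -0.5, 0.9]
width: 88.1
t 2.33 pos [ 516.  -168.2   76.1] q [-0.34  0.52  1.9  -0.    0.73  0.9 ] w 88.1 F [-1.  -0.5  0.9] Mz [0.01 0.01 0.03]
xt [-0.004  0.001 -1.   ] yt yaw 19.029715392313076 zt yaw -70.97081540162254
zyaw 109.5 turn deg [179.53   0.31   0.24]
zyaw -70.5 turn deg [-0.47 -0.15  0.2 ]
shift cm [ 2.9   0.39 -0.02]
```

```bash
python3 -m crank '[[[1.5,0.35,0],[-0.5,0,0],8.78],[[1.4,0,0],[0,0,0],8.78],[[0,0,0],[0,0,0],8.78]]'
python3 st.py "[519.5,-166.7,47]" 19.5
```

```text
t: 2.7
ee_pos: [520.7, -166.8, 47.9]
orientation: [0.954, 1.353, -0.955]
ft_force: [-0.4, -0.1, -0.3]
width: 87.7
t 2.7 pos [ 520.7 -166.8   47.9] q [-0.33  0.57  1.9  -0.    0.67  0.9 ] w 87.7 F [-0.4 -0.1 -0.3] Mz [ 0.   -0.01 -0.03]
xt [-0.001  0.001 -1.   ] yt yaw 19.5338601911213 zt yaw -70.4662086614426
zyaw 109.5 turn deg [-1.7997e+02 -1.1000e-01 -9.0000e-02]
zyaw -70.5 turn deg [ 0.03 -0.06  0.07]
shift cm [ 0.09 -0.1  -0.05]
```

Good. Now I'll close on the bar.

```bash
python3 -m crank '[[[0,-0.1,0],[0,0,0],1],[[0,0,0],[0,0,0],1],[[0,0,0],[0,0,0],1],[[0,0,0],[0,0,0],1],[[0,0,0],[0,0,0],1]]'
python3 st.py "[519.5,-166.7,47]" 19.5
```

```text
t: 3.32
ee_pos: [520.4, -167.4, 48.8]
orientation: [0.955, 1.351, -0.955]
ft_force: [-0.1, 0.3, 0.9]
width: 41.5
t 3.33 pos [ 520.4 -167.4   48.8] q [-0.33  0.57  1.9   0.    0.67  0.9 ] w 41.5 F [-0.1  0.3  0.9] Mz [ 0.01  0.02 -0.03]
xt [ 0. -0. -1.] yt yaw 19.52158277309396 zt yaw -70.47841780152885
zyaw 109.5 turn deg [-1.7998e+02  1.0000e-02  1.0000e-02]
zyaw -70.5 turn deg [ 0.02  0.   -0.01]
shift cm [ 0.18 -0.06 -0.09]
```

```bash
python3 -m crank '[[[0,0,0],[0,0,0],1],[[0,0,0],[0,0,0],1],[[0,0,0],[0,0,0],1],[[0,0,0],[0,0,0],1]]'
python3 st.py "[519.5,-166.7,47]" 19.5
```

```text
t: 3.82
ee_pos: [519.6, -165.8, 48.6]
orientation: [0.956, 1.354, -0.955]
ft_force: [0.2, 8.3, 3.7]
width: 16.1
t 3.83 pos [ 519.6 -165.8   48.6] q [-0.33  0.57  1.9   0.    0.67  0.9 ] w 16.1 F [0.2 8.3 3.7] Mz [ 1.52  0.13 -0.03]
xt [-0.002  0.002 -1.   ] yt yaw 19.486791754434545 zt yaw -70.51333563296912
zyaw 109.5 turn deg [1.7999e+02 7.0000e-02 2.4000e-01]
zyaw -70.5 turn deg [-0.01 -0.15  0.05]
shift cm [ 0.16 -0.04  0.08]
```

```bash
python3 -m crank '[[[0,0,-0.12],[0,0,0],1],[[0,0,0],[8,0,0],1],[[0,0,0],[9,0,0],1],[[0,0,0],[9,0,0],1],[[0,0,0],[9,0,0],1]]'
python3 st.py "[519.5,-166.7,47]" -20
python3 -m crank '[[[0,0,0],[9,0,0],1],[[0,0,0],[9,0,0],1],[[0,0,0],[9,0,0],1],[[0,0,0],[0,0,0],1],[[0,0,0],[0,0,0],1]]'
python3 st.py "[519.5,-166.7,47]" -2
python3 - <<'E'
from workcell import *
import cv2
for n in ["wrist","top","scene"]:
    w=get_image(n)["pixels"][:,:,::-1]; cv2.imwrite(f"pics/{n}2.png",w)
    if n=="scene": cv2.imwrite("pics/scene2z.png",cv2.resize(w[205:305,230:330],(600,600),interpolation=cv2.INTER_CUBIC))
E
```

```text
t: 4.45
ee_pos: [519.6, -165.7, 48.7]
orientation: [1.409, 1.067, -1.409]
ft_force: [0.3, 4.0, 2.7]
width: 15.7
t 4.45 pos [ 519.6 -165.7   48.7] q [-0.33  0.57  1.9   0.    0.67  1.51] w 15.7 F [0.3 4.  2.7] Mz [0.69 0.14 0.05]
xt [-0.001  0.001 -1.   ] yt yaw -15.775886872043763 zt yaw -105.77591205331187
zyaw 70.0 turn deg [-1.7578e+02 -8.0000e-02 -4.0000e-02]
zyaw -110.0 turn deg [ 4.22 -0.03  0.05]
shift cm [0.16 0.01 0.1 ]
t: 5.08
ee_pos: [519.7, -165.7, 48.7]
orientation: [1.729, 0.766, -1.729]
ft_force: [-1.2, 5.0, 3.3]
width: 16.0
t 5.08 pos [ 519.7 -165.7   48.7] q [-0.33  0.57  1.9   0.    0.67  1.98] w 16.0 F [-1.2  5.   3.3] Mz [ 1.09  0.12 -0.05]
xt [-0.001  0.001 -1.   ] yt yaw -42.285353341503715 zt yaw -132.28536402516883
zyaw 88.0 turn deg [1.3971e+02 6.0000e-02 4.0000e-02]
zyaw -92.0 turn deg [-4.029e+01 -3.000e-02  5.000e-02]
shift cm [0.17 0.05 0.08]
```

View pics/scene2z.png

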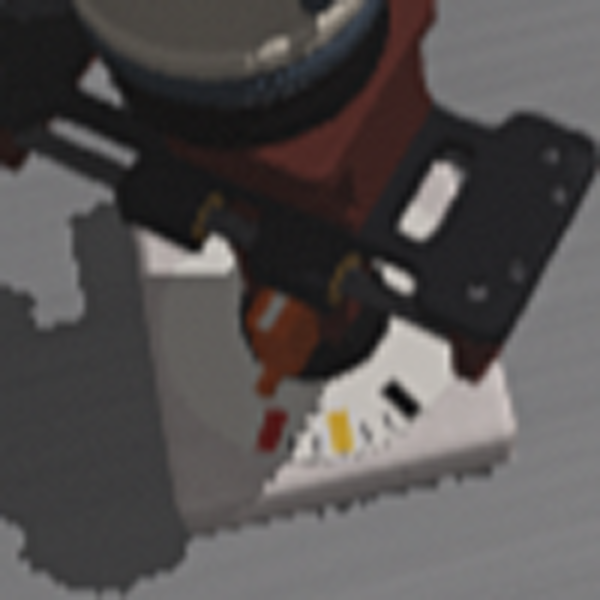

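View pics/wrist2.png

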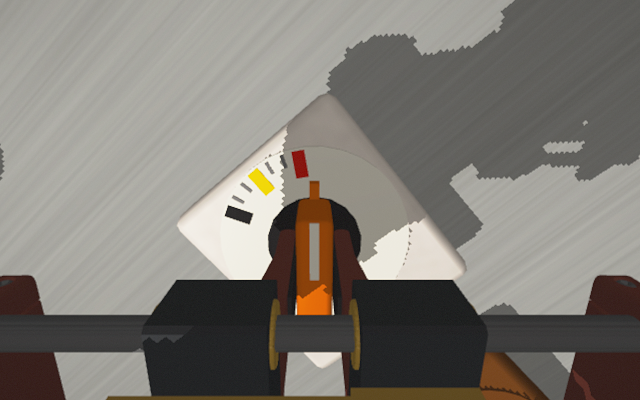

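Wrist view: the nose tip at (314,183) lies clockwise of the red mark at (300,165), so it is past red. I'll measure the angle.

```bash
cat > meas.py <<'E'
from workcell import *
from h import *
import sys
# args: B Y R nose pixels
d=get_image("wrist"); P=eval(sys.argv[1])
W=[ray(d,p,36)[:2] for p in P[:3]]; n=ray(d,P[3],42)[:2]
r=np.linalg.norm(W[0]-W[2]); m=(W[0]+W[2])/2; b=W[0]-W[2]; dr=np.array([b[1],-b[0]])/r
ax=m-dr*r*.866
print("axis",ax,W[1]-dr*r,"yaw",ang(dr),"r",r,"nose r",np.linalg.norm(n-ax),"nose yaw",ang(n-ax),"rel yellow (cw+)",ang(dr)-ang(n-ax))
if len(P)>4:
    w=[ray(d,p,76)[:2] for p in P[4:6]]; print("line yaw",ang(w[0]-w[1]))
E
python3 meas.py "[(239,214),(262,181),(300,164),(314,182),(314,224),(314,279)]"
```

```text
axis [ 518.87751424 -166.50417096] [ 518.85482939 -166.8239315 ] yaw -2.6147476159797987 r 42.37180104956478 nose r 33.90456348161957 nose yaw -42.30785201930267 rel yellow (cw+) 39.69310440332287
line yaw -42.201281463552185
```

```bash
python3 -m crank '[[[0,0,0],[-9,0,0],1],[[0,0,0],[-9,0,0],1],[[0,0,0],[-9,0,0],1],[[0,0,0],[-9,0,0],1],[[0,0,0],[-3.9,0,0],1]]'
python3 -m crank '[[[0,0,0],[0,0,0],1],[[0,0,0],[0,0,0],1]]'
python3 st.py "[519.5,-166.7,47]" -2.4
python3 - <<'E'
from workcell import *
import cv2
w=get_image("wrist")["pixels"][:,:,::-1]; cv2.imwrite("pics/w3.png",w)
cv2.imwrite("pics/w3z.png",cv2.resize(w[130:290,210:410],(800,640),interpolation=cv2.INTER_CUBIC)[:600])
E
```

```text
t: 5.9
ee_pos: [519.6, -165.7, 48.7]
orientation: [1.238, 1.192, -1.237]
ft_force: [0.2, 4.6, 3.1]
width: 16.1
t: 6.15
ee_pos: [519.7, -165.8, 48.6]
orientation: [1.24, 1.19, -1.24]
ft_force: [-0.7, 5.1, 2.0]
width: 16.1
t 6.15 pos [ 519.7 -165.8   48.6] q [-0.33  0.57  1.9   0.    0.67  1.28] w 16.1 F [-0.7  5.1  2. ] Mz [ 1.    0.12 -0.03]
xt [-0.001  0.001 -1.   ] yt yaw -2.3609910185028595 zt yaw -92.36101829347139
zyaw 87.6 turn deg [-1.7996e+02 -6.0000e-02 -6.0000e-02]
zyaw -92.4 turn deg [ 0.04 -0.04  0.04]
shift cm [ 0.16 -0.01  0.09]
```

View pics/w3z.png

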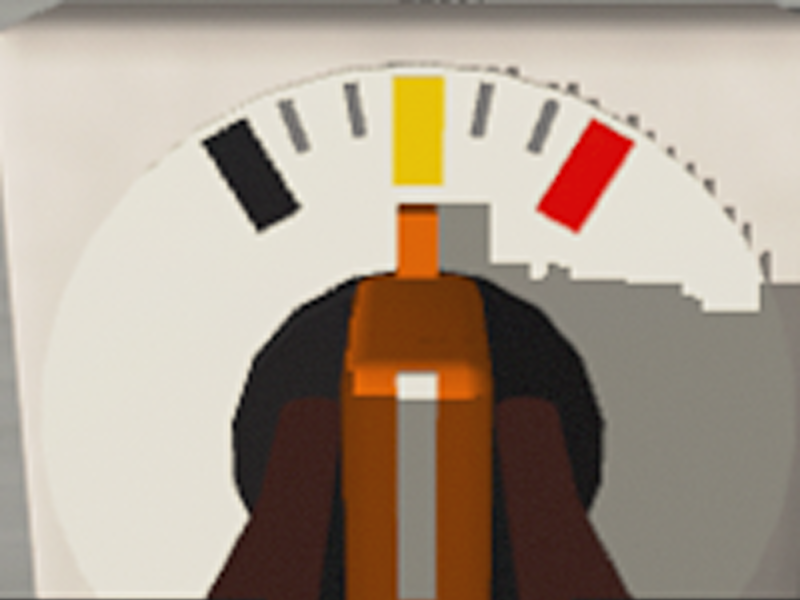

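The nose and the yellow mark share the same column (418 in the zoom), so the pointer is on the mark. I'll relieve the side load and open.

```bash
python3 -m crank '[[[0,0,-0.12],[0,0,0],1],[[0,0,0],[0,0,0],1]]'
python3 -m crank '[[[0,0,0],[0,0,0],8],[[0,0,0],[0,0,0],8],[[0,0,0],[0,0,0],8],[[0,0,0],[0,0,0],8],[[0,0,0],[0,0,0],8]]'
python3 st.py "[519.5,-166.7,47]" -2.4
```

```text
t: 6.45
ee_pos: [519.7, -165.6, 48.7]
orientation: [1.24, 1.188, -1.241]
ft_force: [-1.9, -3.5, 1.9]
width: 15.9
t: 7.08
ee_pos: [520.0, -165.0, 48.7]
orientation: [1.242, 1.188, -1.242]
ft_force: [0.5, 0.0, -0.0]
width: 62.5
t 7.08 pos [ 520.  -165.    48.7] q [-0.33  0.57  1.9   0.    0.67  1.29] w 62.5 F [ 0.5  0.  -0. ] Mz [0.05 0.03 0.04]
xt [ 0.  0. -1.] yt yaw -2.573955764570062 zt yaw -92.57395572036702
zyaw 87.6 turn deg [179.83  -0.     0.  ]
zyaw -92.4 turn deg [-0.17 -0.   -0.  ]
shift cm [ 0.17 -0.04  0.17]
```

```bash
python3 -m crank '[[[-1,0,0],[0,0,0],8],[[-3,0,0],[0,0,0],8],[[-5,0,0],[0,0,0],8],[[-5,0,0],[0,0,0],8],[[0,0,0],[0,0,0],8]]'
python3 -m crank '[[[0,0,0],[0,0,0],8],[[0,0,0],[0,0,0],8]]'
python3 - <<'E'
from workcell import *
import cv2
w=get_image("wrist")["pixels"][:,:,::-1]; cv2.imwrite("pics/w4.png",w)
cv2.imwrite("pics/w4z.png",cv2.resize(w[100:250,220:420],(800,600),interpolation=cv2.INTER_CUBIC))
cv2.imwrite("pics/top4.png",get_image("top")["pixels"][:,:,::-1])
E
```

```text
t: 7.7
ee_pos: [522.6, -165.9, 193.4]
orientation: [1.244, 1.18, -1.237]
ft_force: [-0.4, -0.1, -0.3]
width: 79.7
t: 7.95
ee_pos: [519.0, -164.7, 187.4]
orientation: [1.242, 1.19, -1.244]
ft_force: [0.2, -0.5, 0.0]
width: 79.9
```

View pics/w4z.png

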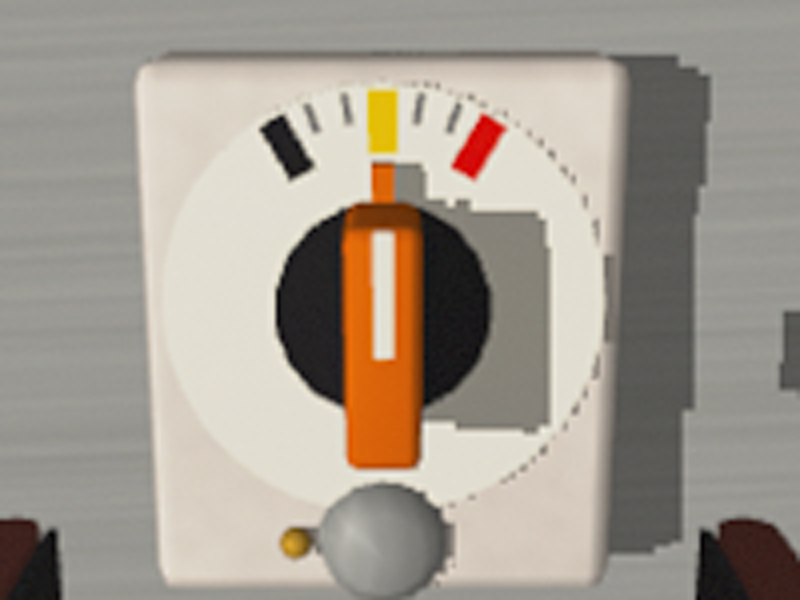

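View pics/top4.png

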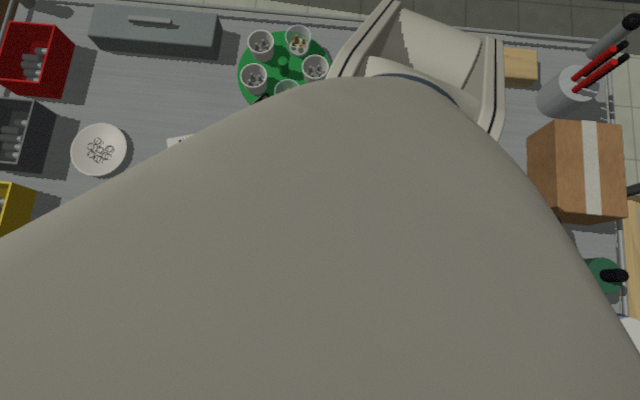

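After release, the nose at (383,183) in the zoom sits directly under the yellow mark at (383,120), and the bar is square to the case. The gripper is clear of the timer. In the top view the arm hides the timers.

```bash
python3 -c "
from workcell import *
close_job()"
```

```text
the job is handed in; nothing more can be done
```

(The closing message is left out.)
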